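One turn down on the phone press

TASK

Lower the pad of the bench screw press towards the phone in it: push the upright handle of its hand wheel round clockwise (seen from above) through exactly one full turn, so that the handle ends back where it began, then move the hand clear. Only push it, with closed fingertips or the outside of the fingers; never take the handle between the fingers, and leave the phone and everything else on the bench where it is.

Things in the scene. Friction and masses are not known exactly. Their poses are not given: they have to be found in the camera images.
- wheel_hub (a point): the centre of the press's steel hand wheel, a level wheel on an upright axis on top of the press's bridge, at the height of the middle of the rim (152 mm above the bench). The rim is a ring of 62 mm mean radius (138 mm across), 14 mm thick; three spokes; the hub is 36 mm across and ends 7 mm above this point. Everything of the press but the handle stays below 160 mm above the bench. The press is fixed to the bench: foot 130 x 250 mm.
- wheel_handle (a point): the wheel's single handle, an upright black cylinder 22 mm across and 50 mm tall that stands on the rim at the end of one spoke, 62 mm from the wheel's axis. This point is its centre: half-way up, 186 mm above the bench; the handle runs from 161 to 211 mm above the bench.
- press_wheel (a joint): angle of the hand wheel in rad, growing as the wheel turns clockwise seen from above (which lowers the pad: 4 mm a turn). It starts at any value from -2.6 to 2.6; one turn adds 6.283. Stops at -2.9 and 9.6. The wheel turns stiffly (about 2 to 4 N at the handle, more when faster) and stays where it is left, without springing back or coasting.
- phone: black phone, 72 x 148 x 8 mm, lying loose in the press's cradle under the pad; origin at the centre of its underside. Leave alone.
- flux_jar: small capped jar, 44 mm across, 45 mm tall, standing near the press; origin at the centre of its underside. Leave alone.
- solder_reel: steel reel, 56 mm across, 30 mm tall, standing near the press; origin at the centre of its underside. Leave alone.
- screwdriver: screwdriver, 150 mm long, lying beside the press; origin under its middle. Leave alone.
- screw_cup: small open metal cup, 60 mm across, 35 mm tall; origin at the centre of its underside. Leave alone.
- brush: brush, 150 mm long, lying on the bench; origin under its middle. Leave alone.
- glue_bottle: small bottle, 40 mm across, 85 mm tall; origin at the centre of its underside. Leave alone.

How it is judged:
At the end, for the whole second after the job is handed in: The wheel has gone once round clockwise, its handle is within 12 mm (about 11 degrees) of where it began, the wheel is at rest, and each of the other things is within 15 mm of where it was (value of joint press_wheel between 3.2 and 9.5 rad and distance of wheel_handle from where it was at the start of the episode below 0.012 m and velocity of joint press_wheel between -0.05 and 0.05 rad/s and distance of each of phone, flux_jar, solder_reel, screwdriver, screw_cup, brush, glue_bottle from where it was at the start of the episode below 0.015 m); the robot touches nothing.
It fails at once if the handle is taken between the fingers (horizontal distance between the grasp point and wheel_handle below 0.012 m and z of the grasp point in the frame of wheel_handle below 0.03 m).
It fails at once if the phone or another bystander is pushed away, lifted or carried (more than 20 mm) (distance of any of phone, flux_jar, solder_reel, screwdriver, screw_cup, brush, glue_bottle from where it was at the start of the episode above 0.02 m).
It also fails if it takes over 54 s, if anything falls off the work surface, if the arm or the gripper's body presses on something with over 40 N, if the wrist force passes 120 N, or if a joint passes its speed limit or range.

ROBOT

A 6-joint arm with a two-finger parallel gripper is mounted at the origin on the work surface. World frame = base frame: x ahead of the robot, y to its left, z up, the work surface at z = 0. Lengths are in m, angles in rad, forces in N, time in s.
With the tool pointing down it reaches from about 0.375 to 0.975 m from the base axis. Payload 3.8 kg.
Tool frame: the origin (TCP) lies at the very end of the fingers, on their centre line; the grasp point (between the pads) lies 19 mm behind it; z points along the fingers, y is the line along which they close (so a half turn about z gives the same grasp; the last joint's range is limited). The gripper opens to 85 mm and grips with 20 to 120 N. Pads are 22 mm wide; open, the fingers measure 114 mm over their backs; the gripper's body (76 mm by 85 mm) begins 54 mm behind the grasp point. The pads swing forward as they close: fully open they stand 13 mm farther back than shut.
Start: joints at [1.209, 0.264, 1.604, -0, 1.274, -0.037], TCP at [0.215, 0.64, 0.231] pointing down, gripper open.
Joint ranges: [-2.63, 2.63], [-0.94, 2.18], [0.31, 2.57], [-1.31, 4.45], [0, 2.66], [-2.55, 2.55]. Speed limits (rad/s): [2.57, 2.57, 3.14, 3.14, 3.14, 3.14].

INTERFACE

Orientations are given as a rotation vector (axis times angle).
In Python, from workcell import read_state, read_camera, calibration, finish_job gives the robot as it stands.
- The arm moves only by the tool step_arm, never from a script. Its argument "commands" is a list of rows, each an object of numbers: "fingers": the gripper's target within -1 to 1 (shut at 1, half-way at 0, fully open at -1); "dx", "dy", "dz": the shift along the tool's x, y, z in m; "roll": the turn about the tool's z in degrees. In form: [{"fingers": .., "dx": .., "dy": .., "dz": .., "roll": ..}, ...]. A call has 1 to 8 rows; each row is the pose to reach, as a shift and turn from the pose commanded when the call began, along the tool's axes at that moment; what a row does not reach only later rows make up. A row lasts 1/8 s, in which the tool goes at most 62.5 mm and 10.7 degrees, less where a joint would pass 70% of its speed; a pose out of reach is approached as far as the arm can. A call with a gripper value outside its range is refused whole. The fingers move at their own pace and stop on an object; "squeeze" is the grip in N (left out, the last holds). Time passes only in rows, so rows that repeat a pose let the fingers close. It gives the time, the measured TCP pose, the force, the opening and the grip force at its end, in the units of the state.
- read_state(): the state, without advancing time (a new reading comes with each control period).
- read_camera(name): name is "scene" or "top" or "wrist"; returns (picture, depth): 420x560x3 uint8, blue, green, red; 420x560 float32, m along the optical axis (not along the pixel's ray), 0 where there is no reading.
- calibration(name): a dict with "intrinsics" (3x3 intrinsics, pixels), "k1" (the pictures are not rectified: a ray, as slopes to the right and down, at radius r is drawn at 1 + k1 r^2 times it, then the intrinsics apply), "world_to_cam" (4x4, takes a point from world to camera coordinates). Camera axes: x right, y up, looking along -z (the intrinsics and any distortion apply to the point x, -y, -z); pixel columns grow to the right and rows downward; lengths in m; the calibration is good to about 2 mm. A picture is of the moment at which its call begins: read the wrist's pose just before it. calibration takes no time and is no camera call; for the wrist camera it gives the pose at the moment of the call.
- finish_job(): hands the job in; it is judged then, once.
The state is a dict: "time": time; "q": joint angles; "joint_vel": joint speeds; "joint_torque": joint torques, N m; "tool_pos": TCP position; "tcp_rot": TCP orientation; "wrist_force": force on the tool from outside, world axes, zero at the start; "torque": the same for the moment, N m; "width": opening from 0.0 (shut) to 1.0 (fully open); "grip_force": force on a finger pad.
Only numpy, scipy, OpenCV 4.12 (cv2) and the standard library are available. Lean on these libraries where they do the work, as an engineer would, in place of code of your own. Each camera call takes 0.05 s, during which the arm holds its last target. There are 200 camera calls.

## Working session

There is one attempt and no reset: what is moved stays moved. The work goes in short steps, Python scripts to look and compute and a tool call to move; the robot and the scene stay as the last step left them, time stands still between calls to the robot, and variables do not carry over. Pictures are saved under pics/ and viewed, at most 10 in all, crops included, and the job is handed in when it is done.

Besides the shell and the picture viewer there is one more tool, called after ">>>" as name([rows], argument=value, ...), one row to a line, values as JSON. step_arm: Moves the arm, as the interface text tells. Its arguments: {"type":"object","properties":{"commands":{"type":"array","items":{"type":"object","properties":{"fingers":{"type":"number"},"dx":{"type":"number"},"dy":{"type":"number"},"dz":{"type":"number"},"roll":{"type":"number"}}}},"squeeze":{"type":"number"}},"required":["commands"]}

```bash
mkdir -p pics; cat > h.py <<'E'
import numpy as np, cv2
from workcell import *
def ray(c,u,v):
    K=np.array(c["intrinsics"]);T=np.array(c["world_to_cam"])
    xd=np.array([(u-K[0,2])/K[0,0],(v-K[1,2])/K[1,1]]);x=xd.copy()
    for _ in range(20): x=xd/(1+c["k1"]*(x@x))
    R=T[:3,:3];return -R.T@T[:3,3], R.T@np.array([x[0],-x[1],-1])
def onz(c,u,v,z):
    o,d=ray(c,u,v);return o+d*(z-o[2])/d[2]
def cloud(c,dep):
    h,w=dep.shape;K=np.array(c["intrinsics"]);T=np.array(c["world_to_cam"])
    v,u=np.mgrid[:h,:w];xd=np.stack([(u-K[0,2])/K[0,0],(v-K[1,2])/K[1,1]],-1);x=xd.copy()
    for _ in range(20): x=xd/(1+c["k1"]*(x**2).sum(-1,keepdims=True))
    P=np.stack([x[...,0]*dep,-x[...,1]*dep,-dep],-1)
    return (P-T[:3,3])@T[:3,:3]
E
python3 - <<'E'
from h import *
s=read_state();print(s)
for n in("top","scene"):
    p,d=read_camera(n);cv2.imwrite(f"pics/{n}0.png",p);np.save(n+"0.npy",d)
    X=cloud(calibration(n),d)
    m=(d>0)&(X[...,2]>.195)&(X[...,2]<.22);print(n,m.sum(),-np.linalg.inv(calibration(n)["world_to_cam"])[:3,3])
E
```

```text
{'time': 0.0, 'q': array([ 1.20908148e+00,  2.64790101e-01,  1.60533249e+00, -3.89514385e-06,
        1.27367599e+00, -3.68854028e-02]), 'joint_vel': array([ 0.0003522 ,  0.00053358, -0.00058005,  0.00107644,  0.0003126 ,
        0.00043049]), 'joint_torque': array([-1.32946654e-03, -5.15113664e+01, -3.67313468e+01, -2.53093394e-04,
        1.27667378e-02, -2.39511127e-05]), 'tool_pos': array([0.21516937, 0.63904609, 0.22995952]), 'tcp_rot': array([-0.50792852, -3.09981943,  0.00339716]), 'wrist_force': array([-0.76986698,  0.14971041, -0.039566  ]), 'torque': array([-0.01434748,  0.01372806,  0.00136578]), 'grip_force': 0.0, 'width': 1.0072706688998687}
top 64 [-0.42264425 -0.03363104 -1.52134744]
scene 1250 [-0.99539491  0.60367935 -0.91724858]
```

View pics/top0.png

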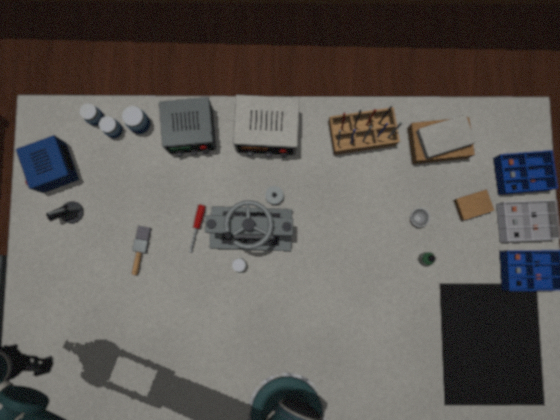

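View pics/scene0.png

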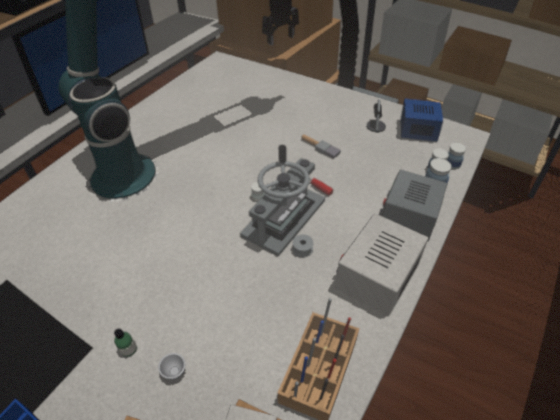

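The top view shows the press with its wheel at about (248,225), the jar at (239,265), the reel at (275,197) and the screwdriver at (198,225). In the scene view the handle stands at (283,153). I'll zoom in and measure these.

```bash
python3 - <<'E'
from h import *
t=cv2.imread("pics/top0.png")[180:280,180:310];s=cv2.imread("pics/scene0.png")[130:260,230:350]
a=cv2.resize(t,None,fx=3,fy=3,interpolation=2);b=cv2.resize(s,None,fx=3,fy=3,interpolation=2)
H=max(a.shape[0],b.shape[0]);f=lambda i:cv2.copyMakeBorder(i,0,H-i.shape[0],0,0,0)
cv2.imwrite("pics/z.png",np.hstack([f(a),f(b)]))
d=np.load("scene0.npy");X=cloud(calibration("scene"),d)
roi=np.zeros(d.shape,bool);roi[130:260,230:350]=1
m=roi&(d>0)&(X[...,2]>.170)&(X[...,2]<.225);P=X[m];print("handle",m.sum(),np.median(P,0),P.min(0),P.max(0))
d=np.load("top0.npy");X=cloud(calibration("top"),d)
roi=np.zeros(d.shape,bool);roi[180:280,180:310]=1
for lo,hi in((.135,.165),(.175,.225)):
    m=roi&(d>0)&(X[...,2]>lo)&(X[...,2]<hi);P=X[m]
    if len(P):
        v,u=np.nonzero(m);print(lo,m.sum(),np.median(P,0),P.min(0),P.max(0),u.min(),u.max(),v.min(),v.max())
E
```

```text
handle 125 [0.51817563 0.15255862 0.19680318] [0.50496614 0.14689832 0.17014591] [0.52627737 0.16937408 0.21177453]
0.135 973 [0.54860044 0.10808707 0.15681097] [ 0.48227528 -0.00920776  0.13502872] [0.61772265 0.22490121 0.16470412] 207 290 200 248
0.175 60 [0.51460324 0.15901624 0.20970245] [0.50428236 0.15030462 0.17729676] [0.52556399 0.1694905  0.21605919] 224 232 231 239
```

View pics/z.png

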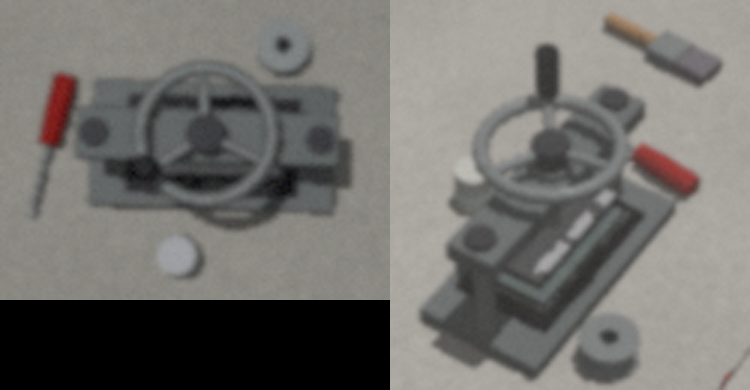

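The zoom shows a black handle, with its top near (228,236) in the top picture, at the near-left of the wheel. I'll refine the hub and plan the path.

```bash
cat > w.py <<'E'
from h import *
from scipy.optimize import least_squares
def hub(p,d):
    c=calibration("top");X=cloud(c,d);z=X[...,2]
    v,u=np.mgrid[:d.shape[0],:d.shape[1]]
    m=(d>0)&(z>.145)&(z<.168)&(abs(u-248)<30)&(abs(v-225)<30)
    P=np.array([onz(c,a,b,.156)[:2] for a,b in zip(u[m],v[m])])
    h=np.array([.55,.106])
    for _ in range(5):
        r=np.hypot(*(P-h).T);k=(r>.052)&(r<.072)
        h=least_squares(lambda q:np.hypot(*(P[k]-q).T)-.062,h,loss="soft_l1",f_scale=.003).x
    return h,k.sum()
def handle(n,p,d,h):
    c=calibration(n);X=cloud(c,d);z=X[...,2]
    R=np.hypot(X[...,0]-h[0],X[...,1]-h[1])
    m=(d>0)&(R<.085)&(R>.04)&(z>.2)&(z<.222)&(p.max(-1)<80)
    v,u=np.nonzero(m)
    return onz(c,u.mean(),v.mean(),.211 if n=="top" else np.median(z[m])),m.sum(),X[m].mean(0)
E
python3 - <<'E'
from w import *
p=cv2.imread("pics/top0.png");d=np.load("top0.npy");h,k=hub(p,d);print(h,k)
for n in("top","scene"):
    q=cv2.imread(f"pics/{n}0.png");a,m,x=handle(n,q,np.load(n+"0.npy"),h);print(n,a,m,x,np.hypot(*(a[:2]-h)),np.degrees(np.arctan2(a[1]-h[1],a[0]-h[0])))
s=read_state();from scipy.spatial.transform import Rotation as R
print(R.from_rotvec(s["tcp_rot"]).as_matrix().round(4))
E
```

```text
[0.54893333 0.10903766] 659
top [0.51419675 0.15993071 0.211     ] 51 [0.51429301 0.16005923 0.20964905] 0.06161762382827058 124.31512968467827
scene [0.51987943 0.15285588 0.20811905] 32 [0.51912924 0.15405252 0.20699942] 0.052575326381798314 123.54657166779069
[[-9.477e-01  3.191e-01 -7.000e-04]
 [ 3.191e-01  9.477e-01 -1.900e-03]
 [ 1.000e-04 -2.100e-03 -1.000e+00]]
```

>>> step_arm([
  {"fingers":1,"dx":-0.05,"dy":-0.05,"dz":-0.03,"roll":-9},
  {"fingers":1,"dx":-0.1,"dy":-0.1,"dz":-0.03,"roll":-18.6},
  {"fingers":1,"dx":-0.16,"dy":-0.15,"dz":-0.03,"roll":-18.6},
  {"fingers":1,"dx":-0.22,"dy":-0.21,"dz":-0.03,"roll":-18.6},
  {"fingers":1,"dx":-0.28,"dy":-0.27,"dz":-0.03,"roll":-18.6},
  {"fingers":1,"dx":-0.34,"dy":-0.32,"dz":-0.03,"roll":-18.6},
  {"fingers":1,"dx":-0.39,"dy":-0.37,"dz":-0.03,"roll":-18.6},
  {"fingers":1,"dx":-0.424,"dy":-0.405,"dz":-0.03,"roll":-18.6},
])

```text
time: 1.1
tool_pos: [0.4465, 0.2001, 0.261]
tcp_rot: [-0.0, 3.142, 0.0]
wrist_force: [0.1, -0.4, 0.0]
width: -0.001
grip_force: 0.0
```

>>> step_arm([
  {"fingers":1,"dx":0,"dy":0,"dz":0},
  {"fingers":1,"dx":0,"dy":0,"dz":0},
  {"fingers":1,"dx":0,"dy":0,"dz":0},
])

```text
invalid input
```

>>> step_arm([
  {"fingers":1,"dx":0,"dy":0,"dz":0,"roll":0},
  {"fingers":1,"dx":0,"dy":0,"dz":0,"roll":0},
])

```text
time: 1.35
tool_pos: [0.4457, 0.2019, 0.2608]
tcp_rot: [-0.002, -3.14, -0.001]
wrist_force: [-0.1, -0.5, 0.3]
width: -0.001
grip_force: 0.0
```

>>> step_arm([
  {"fingers":1,"dx":-0.021,"dy":-0.04,"dz":0,"roll":0},
  {"fingers":1,"dx":-0.042,"dy":-0.081,"dz":0.0,"roll":0},
  {"fingers":1,"dx":-0.042,"dy":-0.081,"dz":0.02,"roll":0},
  {"fingers":1,"dx":-0.042,"dy":-0.081,"dz":0.045,"roll":0},
  {"fingers":1,"dx":-0.042,"dy":-0.081,"dz":0.07,"roll":0},
  {"fingers":1,"dx":-0.042,"dy":-0.081,"dz":0.086,"roll":0},
  {"fingers":1,"dx":-0.042,"dy":-0.081,"dz":0.086,"roll":0},
])

```text
time: 2.22
tool_pos: [0.4866, 0.122, 0.1738]
tcp_rot: [0.003, -3.138, 0.001]
wrist_force: [0.0, 0.9, -0.7]
width: -0.003
grip_force: 0.0
```

```bash
python3 - <<'E'
from w import *
p,d=read_camera("scene");cv2.imwrite("pics/s1.png",cv2.resize(p[100:260,200:380],None,fx=3,fy=3))
# path table: finger angle -> shifts per 45deg segment
h=np.array([.549,.109])
for t in range(169,169-361,-45):
    f=lambda a:h+.062*np.array([np.cos(np.radians(a)),np.sin(np.radians(a))])
    print(t,f(t).round(4),[tuple(((f(t-k*5.625)-f(t))*[-1000,1000]).round().astype(int).tolist()) for k in range(1,9)])
E
```

```text
169 [0.4881 0.1208] [(-1, 6), (-3, 12), (-6, 17), (-9, 22), (-13, 27), (-17, 32), (-21, 36), (-26, 40)]
124 [0.5143 0.1604] [(-5, 3), (-11, 6), (-16, 8), (-22, 9), (-28, 10), (-34, 11), (-40, 10), (-47, 9)]
79 [0.5608 0.1699] [(-6, -1), (-12, -3), (-17, -6), (-22, -9), (-27, -13), (-32, -17), (-36, -21), (-40, -26)]
34 [0.6004 0.1437] [(-3, -5), (-6, -11), (-8, -16), (-9, -22), (-10, -28), (-11, -34), (-10, -40), (-9, -47)]
-11 [0.6099 0.0972] [(1, -6), (3, -12), (6, -17), (9, -22), (13, -27), (17, -32), (21, -36), (26, -40)]
-56 [0.5837 0.0576] [(5, -3), (11, -6), (16, -8), (22, -9), (28, -10), (34, -11), (40, -10), (47, -9)]
-101 [0.5372 0.0481] [(6, 1), (12, 3), (17, 6), (22, 9), (27, 13), (32, 17), (36, 21), (40, 26)]
-146 [0.4976 0.0743] [(3, 5), (6, 11), (8, 16), (9, 22), (10, 28), (11, 34), (10, 40), (9, 47)]
-191 [0.4881 0.1208] [(-1, 6), (-3, 12), (-6, 17), (-9, 22), (-13, 27), (-17, 32), (-21, 36), (-26, 40)]
```

View pics/s1.png

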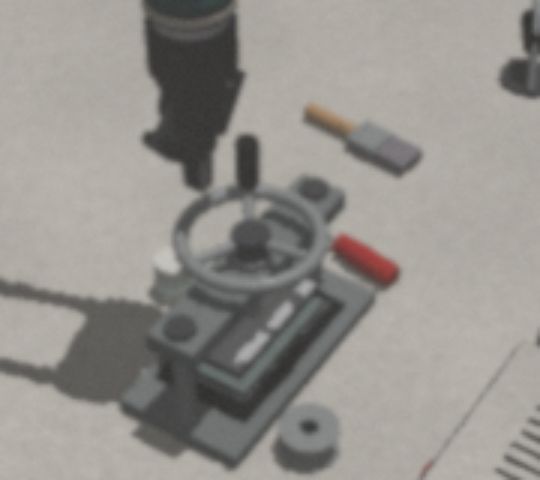

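The closed fingertips are just above the rim, at about (197,180) in the crop, and the handle stands at (247,162). Everything is clear, so I'll push.

>>> step_arm([
  {"fingers":1,"dx":-0.001,"dy":0.006,"dz":0,"roll":0},
  {"fingers":1,"dx":-0.003,"dy":0.012,"dz":0,"roll":0},
  {"fingers":1,"dx":-0.006,"dy":0.017,"dz":0,"roll":0},
  {"fingers":1,"dx":-0.009,"dy":0.022,"dz":0,"roll":0},
  {"fingers":1,"dx":-0.013,"dy":0.027,"dz":0,"roll":0},
  {"fingers":1,"dx":-0.017,"dy":0.032,"dz":0,"roll":0},
  {"fingers":1,"dx":-0.021,"dy":0.036,"dz":0,"roll":0},
  {"fingers":1,"dx":-0.026,"dy":0.04,"dz":0,"roll":0},
])

```text
time: 3.28
tool_pos: [0.5139, 0.1612, 0.1749]
tcp_rot: [-0.001, -3.14, -0.0]
wrist_force: [-1.1, -1.5, -0.1]
width: -0.001
grip_force: 1.1
```

```bash
python3 - <<'E'
from w import *
p,d=read_camera("scene");cv2.imwrite("pics/s2.png",cv2.resize(p[100:260,200:380],None,fx=3,fy=3))
E
```

```text
(no output)
```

View pics/s2.png

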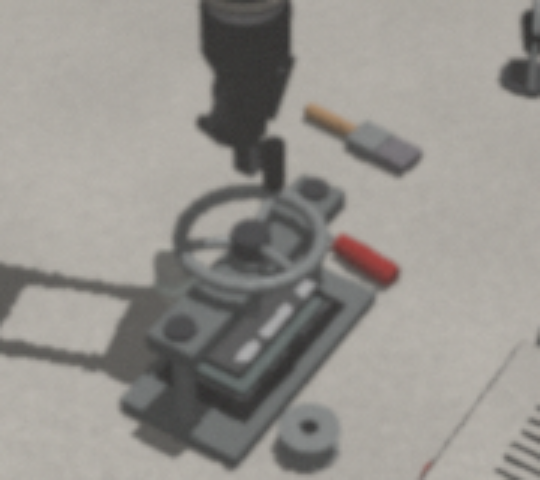

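The fingertips, at about (245,160), are pushing the handle at (272,165), and the wheel has turned clockwise. I'll continue.

>>> step_arm([
  {"fingers":1,"dx":-0.005,"dy":0.003,"dz":0,"roll":0},
  {"fingers":1,"dx":-0.011,"dy":0.006,"dz":0,"roll":0},
  {"fingers":1,"dx":-0.016,"dy":0.008,"dz":0,"roll":0},
  {"fingers":1,"dx":-0.022,"dy":0.009,"dz":0,"roll":0},
  {"fingers":1,"dx":-0.028,"dy":0.01,"dz":0,"roll":0},
  {"fingers":1,"dx":-0.034,"dy":0.011,"dz":0,"roll":0},
  {"fingers":1,"dx":-0.04,"dy":0.01,"dz":0,"roll":0},
  {"fingers":1,"dx":-0.047,"dy":0.009,"dz":0,"roll":0},
])

```text
time: 4.32
tool_pos: [0.5613, 0.17, 0.1752]
tcp_rot: [-0.0, -3.141, -0.0]
wrist_force: [-4.7, -0.7, 1.2]
width: 0.002
grip_force: 1.6
```

>>> step_arm([
  {"fingers":1,"dx":-0.006,"dy":-0.001,"dz":0,"roll":0},
  {"fingers":1,"dx":-0.012,"dy":-0.003,"dz":0,"roll":0},
  {"fingers":1,"dx":-0.017,"dy":-0.006,"dz":0,"roll":0},
  {"fingers":1,"dx":-0.022,"dy":-0.009,"dz":0,"roll":0},
  {"fingers":1,"dx":-0.027,"dy":-0.013,"dz":0,"roll":0},
  {"fingers":1,"dx":-0.032,"dy":-0.017,"dz":0,"roll":0},
  {"fingers":1,"dx":-0.036,"dy":-0.021,"dz":0,"roll":0},
  {"fingers":1,"dx":-0.04,"dy":-0.026,"dz":0,"roll":0},
])

```text
time: 5.32
tool_pos: [0.6019, 0.1442, 0.1755]
tcp_rot: [0.0, 3.14, 0.001]
wrist_force: [-2.9, 1.6, -1.0]
width: 0.002
grip_force: 1.1
```

```bash
python3 - <<'E'
from w import *
p,d=read_camera("scene");cv2.imwrite("pics/s3.png",cv2.resize(p[100:260,200:380],None,fx=3,fy=3))
print(read_state()["q"])
E
```

```text
[ 1.93729278e-01  1.98452228e-01  1.78905559e+00 -3.29637978e-04
  1.15175689e+00 -1.37668543e+00]
```

View pics/s3.png

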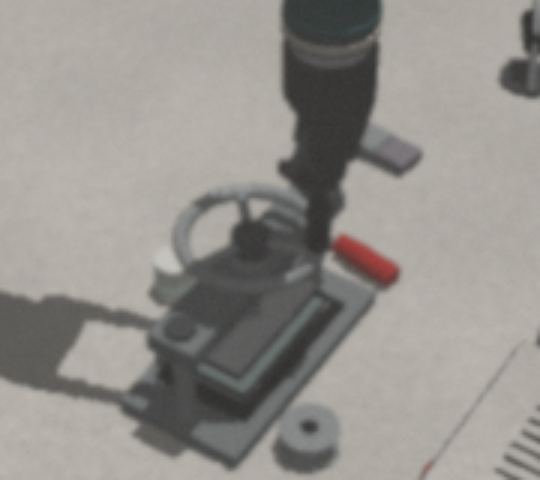

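The fingers at about (320,205) are still behind the handle, and the forces of 3–5 N match steady pushing. I'll do the next three arcs.

>>> step_arm([
  {"fingers":1,"dx":-0.003,"dy":-0.005,"dz":0,"roll":0},
  {"fingers":1,"dx":-0.006,"dy":-0.011,"dz":0,"roll":0},
  {"fingers":1,"dx":-0.008,"dy":-0.016,"dz":0,"roll":0},
  {"fingers":1,"dx":-0.009,"dy":-0.022,"dz":0,"roll":0},
  {"fingers":1,"dx":-0.01,"dy":-0.028,"dz":0,"roll":0},
  {"fingers":1,"dx":-0.011,"dy":-0.034,"dz":0,"roll":0},
  {"fingers":1,"dx":-0.01,"dy":-0.04,"dz":0,"roll":0},
  {"fingers":1,"dx":-0.009,"dy":-0.047,"dz":0,"roll":0},
])

```text
time: 6.38
tool_pos: [0.61, 0.0967, 0.1752]
tcp_rot: [0.0, 3.141, 0.0]
wrist_force: [-0.5, 3.9, -0.5]
width: 0.006
grip_force: 1.5
```

>>> step_arm([
  {"fingers":1,"dx":0.001,"dy":-0.006,"dz":0,"roll":0},
  {"fingers":1,"dx":0.003,"dy":-0.012,"dz":0,"roll":0},
  {"fingers":1,"dx":0.006,"dy":-0.017,"dz":0,"roll":0},
  {"fingers":1,"dx":0.009,"dy":-0.022,"dz":0,"roll":0},
  {"fingers":1,"dx":0.013,"dy":-0.027,"dz":0,"roll":0},
  {"fingers":1,"dx":0.017,"dy":-0.032,"dz":0,"roll":0},
  {"fingers":1,"dx":0.021,"dy":-0.036,"dz":0,"roll":0},
  {"fingers":1,"dx":0.026,"dy":-0.04,"dz":0,"roll":0},
])

```text
time: 7.38
tool_pos: [0.5839, 0.0567, 0.1752]
tcp_rot: [-0.0, 3.141, -0.0]
wrist_force: [2.1, 1.9, -1.0]
width: 0.0
grip_force: 1.1
```

>>> step_arm([
  {"fingers":1,"dx":0.005,"dy":-0.003,"dz":0,"roll":0},
  {"fingers":1,"dx":0.011,"dy":-0.006,"dz":0,"roll":0},
  {"fingers":1,"dx":0.016,"dy":-0.008,"dz":0,"roll":0},
  {"fingers":1,"dx":0.022,"dy":-0.009,"dz":0,"roll":0},
  {"fingers":1,"dx":0.028,"dy":-0.01,"dz":0,"roll":0},
  {"fingers":1,"dx":0.034,"dy":-0.011,"dz":0,"roll":0},
  {"fingers":1,"dx":0.04,"dy":-0.01,"dz":0,"roll":0},
  {"fingers":1,"dx":0.047,"dy":-0.009,"dz":0,"roll":0},
])

```text
time: 8.38
tool_pos: [0.5375, 0.0485, 0.1757]
tcp_rot: [0.001, 3.14, 0.001]
wrist_force: [5.0, 4.2, 0.4]
width: 0.002
grip_force: 2.3
```

```bash
python3 - <<'E'
from w import *
p,d=read_camera("scene");cv2.imwrite("pics/s4.png",cv2.resize(p[100:260,200:380],None,fx=3,fy=3))
E
```

```text
(no output)
```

View pics/s4.png

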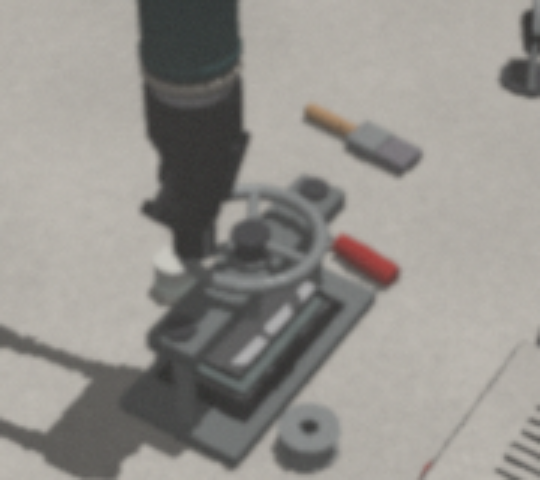

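The handle is hidden behind the fingers at about (195,240), and the bystanders haven't moved. I'll do the next arc and then part of the last one.

>>> step_arm([
  {"fingers":1,"dx":0.006,"dy":0.001,"dz":0,"roll":0},
  {"fingers":1,"dx":0.012,"dy":0.003,"dz":0,"roll":0},
  {"fingers":1,"dx":0.017,"dy":0.006,"dz":0,"roll":0},
  {"fingers":1,"dx":0.022,"dy":0.009,"dz":0,"roll":0},
  {"fingers":1,"dx":0.027,"dy":0.013,"dz":0,"roll":0},
  {"fingers":1,"dx":0.032,"dy":0.017,"dz":0,"roll":0},
  {"fingers":1,"dx":0.036,"dy":0.021,"dz":0,"roll":0},
  {"fingers":1,"dx":0.04,"dy":0.026,"dz":0,"roll":0},
])

```text
time: 9.43
tool_pos: [0.4968, 0.0738, 0.1753]
tcp_rot: [-0.0, -3.142, 0.002]
wrist_force: [2.8, -1.3, 0.4]
width: -0.001
grip_force: 1.3
```

>>> step_arm([
  {"fingers":1,"dx":0.003,"dy":0.005,"dz":0,"roll":0},
  {"fingers":1,"dx":0.006,"dy":0.011,"dz":0,"roll":0},
  {"fingers":1,"dx":0.008,"dy":0.016,"dz":0,"roll":0},
  {"fingers":1,"dx":0.009,"dy":0.022,"dz":0,"roll":0},
  {"fingers":1,"dx":0.01,"dy":0.028,"dz":0,"roll":0},
  {"fingers":1,"dx":0.011,"dy":0.034,"dz":0,"roll":0},
  {"fingers":1,"dx":0.011,"dy":0.034,"dz":0,"roll":0},
])

```text
time: 10.3
tool_pos: [0.4856, 0.1089, 0.1752]
tcp_rot: [0.0, -3.141, -0.002]
wrist_force: [-0.3, -0.4, -0.2]
width: 0.003
grip_force: 0.1
```

```bash
python3 - <<'E'
from w import *
p,d=read_camera("scene");cv2.imwrite("pics/s5.png",cv2.resize(p[100:260,200:380],None,fx=3,fy=3))
p,d=read_camera("top");cv2.imwrite("pics/t5.png",p)
h=np.array([.549,.109]);a,m,x=handle("top",p,d,h);print(a,m,np.hypot(*(a[:2]-h)),np.degrees(np.arctan2(a[1]-h[1],a[0]-h[0])))
E
```

```text
[nan nan nan] 0 nan nanw.py:18: RuntimeWarning: Mean of empty slice.
  return onz(c,u.mean(),v.mean(),.211 if n=="top" else np.median(z[m])),m.sum(),X[m].mean(0)
  ret = ret.dtype.type(ret / rcount)
  ret = um.true_divide(
```

View pics/s5.png

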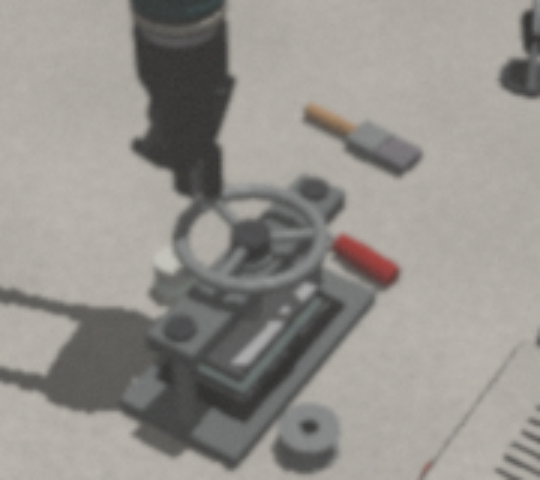

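The handle stands at (208,175) in the crop and needs to go to about (247,162), roughly another 30°. I'll push slowly to just about the target, back off the way I came, and measure.

>>> step_arm([
  {"fingers":1,"dx":-0.001,"dy":0.006,"dz":0,"roll":0},
  {"fingers":1,"dx":-0.002,"dy":0.012,"dz":0,"roll":0},
  {"fingers":1,"dx":-0.004,"dy":0.018,"dz":0,"roll":0},
  {"fingers":1,"dx":-0.006,"dy":0.024,"dz":0,"roll":0},
  {"fingers":1,"dx":-0.007,"dy":0.028,"dz":0,"roll":0},
  {"fingers":1,"dx":-0.007,"dy":0.028,"dz":0,"roll":0},
])

```text
time: 11.15
tool_pos: [0.4928, 0.1369, 0.1751]
tcp_rot: [0.0, -3.141, -0.002]
wrist_force: [-0.1, 0.5, -0.4]
width: 0.0
grip_force: 0.2
```

>>> step_arm([
  {"fingers":1,"dx":0.006,"dy":-0.015,"dz":0,"roll":0},
  {"fingers":1,"dx":0.01,"dy":-0.03,"dz":0,"roll":0},
  {"fingers":1,"dx":0.01,"dy":-0.03,"dz":-0.03,"roll":0},
  {"fingers":1,"dx":0.01,"dy":-0.03,"dz":-0.07,"roll":0},
  {"fingers":1,"dx":0.01,"dy":-0.08,"dz":-0.1,"roll":0},
  {"fingers":1,"dx":0.01,"dy":-0.13,"dz":-0.1,"roll":0},
  {"fingers":1,"dx":0.01,"dy":-0.18,"dz":-0.1,"roll":0},
  {"fingers":1,"dx":0.01,"dy":-0.23,"dz":-0.1,"roll":0},
])

```text
time: 12.15
tool_pos: [0.4822, -0.0964, 0.2757]
tcp_rot: [0.002, 3.14, -0.0]
wrist_force: [1.0, 0.1, 0.3]
width: 0.002
grip_force: 0.0
```

```bash
python3 - <<'E'
from w import *
h=np.array([.549,.109])
for n in("top","scene"):
    p,d=read_camera(n);cv2.imwrite(f"pics/{n}6.png",p)
    a,m,x=handle(n,p,d,h);print(n,a,m,np.hypot(*(a[:2]-h)),np.degrees(np.arctan2(a[1]-h[1],a[0]-h[0])))
t=[cv2.resize(cv2.imread(f"pics/{k}.png")[180:280,180:310],None,fx=3,fy=3) for k in("top0","top6")]
cv2.imwrite("pics/z6.png",np.hstack(t))
E
```

```text
top [0.50978677 0.15646353 0.211     ] 53 0.061566747239648986 129.56270131134661
scene [0.51487611 0.14937723 0.20791996] 31 0.052865500311463816 130.20205929595048
```

View pics/z6.png

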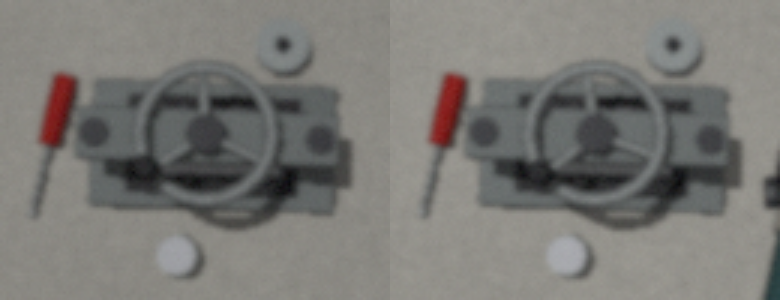

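Side by side, the handle is back near its start (about (145,168) before, (538,172)-390 = (148,172) now), and the bystanders haven't moved. It is about 5.5° (6 mm) short. That is inside tolerance, but I'll add a small nudge.

>>> step_arm([
  {"fingers":1,"dx":0,"dy":0.05,"dz":0,"roll":0},
  {"fingers":1,"dx":0,"dy":0.1,"dz":0,"roll":0},
  {"fingers":1,"dx":0,"dy":0.15,"dz":0,"roll":0},
  {"fingers":1,"dx":0,"dy":0.2,"dz":0,"roll":0},
  {"fingers":1,"dx":0,"dy":0.2,"dz":0.03,"roll":0},
  {"fingers":1,"dx":0,"dy":0.2,"dz":0.07,"roll":0},
  {"fingers":1,"dx":0,"dy":0.2,"dz":0.1,"roll":0},
  {"fingers":1,"dx":0,"dy":0.2,"dz":0.1,"roll":0},
])

```text
time: 13.25
tool_pos: [0.4801, 0.1056, 0.1725]
tcp_rot: [-0.0, -3.135, 0.001]
wrist_force: [1.2, 0.3, -0.2]
width: 0.001
grip_force: 0.0
```

>>> step_arm([
  {"fingers":1,"dx":-0.004,"dy":0.01,"dz":0,"roll":0},
  {"fingers":1,"dx":-0.008,"dy":0.02,"dz":0,"roll":0},
  {"fingers":1,"dx":-0.01,"dy":0.027,"dz":0,"roll":0},
  {"fingers":1,"dx":-0.012,"dy":0.032,"dz":0,"roll":0},
  {"fingers":1,"dx":-0.014,"dy":0.037,"dz":0,"roll":0},
  {"fingers":1,"dx":-0.014,"dy":0.037,"dz":0,"roll":0},
])

```text
time: 14.0
tool_pos: [0.4971, 0.1435, 0.1751]
tcp_rot: [0.0, -3.141, -0.001]
wrist_force: [0.2, -0.0, 0.2]
width: 0.0
grip_force: 0.2
```

>>> step_arm([
  {"fingers":1,"dx":0.008,"dy":-0.02,"dz":0,"roll":0},
  {"fingers":1,"dx":0.014,"dy":-0.037,"dz":0,"roll":0},
  {"fingers":1,"dx":0.014,"dy":-0.037,"dz":-0.03,"roll":0},
  {"fingers":1,"dx":0.014,"dy":-0.037,"dz":-0.07,"roll":0},
  {"fingers":1,"dx":0.014,"dy":-0.08,"dz":-0.1,"roll":0},
  {"fingers":1,"dx":0.014,"dy":-0.13,"dz":-0.1,"roll":0},
  {"fingers":1,"dx":0.014,"dy":-0.18,"dz":-0.1,"roll":0},
  {"fingers":1,"dx":0.014,"dy":-0.23,"dz":-0.1,"roll":0},
])

```text
time: 15.0
tool_pos: [0.482, -0.0895, 0.2756]
tcp_rot: [0.002, 3.141, -0.0]
wrist_force: [1.0, -0.0, 0.6]
width: -0.003
grip_force: 0.0
```

```bash
python3 - <<'E'
from w import *
h=np.array([.549,.109])
for n in("top","scene"):
    p,d=read_camera(n);a,m,x=handle(n,p,d,h);print(n,a,m,np.degrees(np.arctan2(a[1]-h[1],a[0]-h[0])))
print(read_state()["wrist_force"],read_state()["joint_vel"].round(3))
E
```

```text
top [0.51488951 0.16026375 0.211     ] 48 123.63947537316648
scene [0.52034092 0.15428062 0.20741699] 29 122.33059941425654
[ 0.05706624  0.58543089 -0.23810833] [ 0.066 -0.004  0.01   0.058  0.013  0.059]
```

The handle is within about 1° of where it began, and the hand is clear.

```bash
python3 -c "
from workcell import *
print(finish_job())"
```

```text
the job is handed in; nothing more can be done
None
```

I pushed the hand wheel one full clockwise turn with closed fingertips; the handle measures within about 1 mm of where it began, the hand is clear, nothing else in the camera views appeared to move, and the job is handed in (no verdict was returned).

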